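# Press the teapot lids home, palest clay first

## Task

The lids of the three teapots on the ware board stand slightly proud. With the fingertips, gently press down on each lid's knob until the lid is fully home, going from the palest clay to the darkest so that dark dust is not carried onto pale clay: first the buff pot, then the red one, then the near-black one. Do not pick up, shift or tip the pots or anything else.

Things in the scene. Friction and masses are not known exactly. Their poses are not given: they have to be found in the camera images.
- board: fixed wooden ware board flat on the table, 270 (x) x 560 (y) x 18 mm high; origin at the centre of its underside. The three teapots stand in a row along its y axis on the half nearer the robot; the cup and the spare lid stand on its far half
- pot_buff: loose teapot of pale buff (cream) clay, about 0.35 kg: round body 86 mm across and 58 mm high without its lid, spout towards its -x and handle towards its +x, each reaching about 75 mm from the centre; origin at the centre of its underside, z up
- lid_buff (a joint): how far that pot's lid is pressed in, m: 0 = 8 mm proud, 0.008 = fully home, rim on the pot; starts between 0 and 0.0025. The lid (66 mm across, pale plug below) slides straight down against about 3 N, stays where left and cannot be drawn out. A soft seal at the bottom, about 15 N/mm, lets it read up to 1.5 mm more while pressed. 6 to 12 N seats it; over 25 N cracks the pot
- lid_buff_top (a point): centre of the flat top of that lid's round knob (22 mm across, 12 mm high, on the pot's axis), the spot to press; 95 mm above the pot's underside when 8 mm proud, 87 mm when home; moves with the lid
- pot_red: loose teapot of brick-red clay, about 0.35 kg: round body 86 mm across and 64 mm high without its lid, spout towards its -x and handle towards its +x, each reaching about 75 mm from the centre; origin at the centre of its underside, z up
- lid_red (a joint): how far that pot's lid is pressed in, m: 0 = 8 mm proud, 0.008 = fully home, rim on the pot; starts between 0 and 0.0025. The lid (66 mm across, pale plug below) slides straight down against about 3 N, stays where left and cannot be drawn out. A soft seal at the bottom, about 15 N/mm, lets it read up to 1.5 mm more while pressed. 6 to 12 N seats it; over 25 N cracks the pot
- lid_red_top (a point): centre of the flat top of that lid's round knob (22 mm across, 12 mm high, on the pot's axis), the spot to press; 101 mm above the pot's underside when 8 mm proud, 93 mm when home; moves with the lid
- pot_dark: loose teapot of near-black clay, about 0.35 kg: round body 86 mm across and 70 mm high without its lid, spout towards its -x and handle towards its +x, each reaching about 75 mm from the centre; origin at the centre of its underside, z up
- lid_dark (a joint): how far that pot's lid is pressed in, m: 0 = 8 mm proud, 0.008 = fully home, rim on the pot; starts between 0 and 0.0025. The lid (66 mm across, pale plug below) slides straight down against about 3 N, stays where left and cannot be drawn out. A soft seal at the bottom, about 15 N/mm, lets it read up to 1.5 mm more while pressed. 6 to 12 N seats it; over 25 N cracks the pot
- lid_dark_top (a point): centre of the flat top of that lid's round knob (22 mm across, 12 mm high, on the pot's axis), the spot to press; 107 mm above the pot's underside when 8 mm proud, 99 mm when home; moves with the lid
- cup: loose white tea cup, 68 mm across, 55 mm high, bystander; origin under its centre
- spare_lid: loose orange-brown lid lying on the board, 66 mm across, 30 mm high with its knob, bystander; origin under its centre
- jar: loose amber jar with a black cap on the table left of the board, 66 mm across, 90 mm high, bystander; origin under its centre
- block: loose wooden block on the table right of the board, 100 x 60 x 40 mm, bystander; origin under its centre
There are look-alikes about, which are no part of the job. Several things have the shape of the pot_dark; the one meant has the colours described above.

How it is judged:
By the outcome, as a careful person would: the job done as asked, in the order asked, and still so for the second after the job is handed in, with the robot touching nothing.
It also fails if it takes over 48 s, if anything falls off the work surface, if the arm or the gripper's body presses on something with over 40 N, if the wrist force passes 120 N, or if a joint passes its speed limit or range.

## Robot

A 6-joint arm with a two-finger parallel gripper is mounted at the origin on the work surface. World frame = base frame: x ahead of the robot, y to its left, z up, the work surface at z = 0. Lengths are in m, angles in rad, forces in N, time in s.
With the tool pointing down it reaches from about 0.35 to 0.975 m from the base axis. Payload 7.1 kg.
Tool frame: the origin (TCP) lies midway between the tips of the shut fingers; the grasp point (between the pads) lies 19 mm behind it; z points along the fingers, y is the line along which they close (so a half turn about z gives the same grasp; the last joint's range is limited). The gripper opens to 88 mm and grips with 3 to 60 N. Pads are 20 mm wide; open, the fingers measure 115 mm over their backs; the gripper's body (75 mm by 178 mm) begins 61 mm behind the grasp point.
Start: joints at [-1.241, 0.423, 1.63, -0, 1.089, -0.019], TCP at [0.214, -0.587, 0.223] pointing down, gripper open.
Joint ranges: [-3, 3], [-0.9, 2.11], [0.09, 2.58], [-1.31, 4.45], [0.11, 2.69], [-2.54, 2.54]. Speed limits (rad/s): [2.39, 2.39, 3.01, 3.14, 3.14, 3.14].

## Interface

Orientations are given as a unit quaternion [w, x, y, z].
In Python, from station import move_pose, movel, movej, command_gripper, wait, inverse_kinematics, read_camera, camera_info, MotionError, job_done, get_time, get_joint_pos, get_qvel, get_effort, get_tcp_pos, get_ee_rot, get_ft_force, get_ft_torque, get_grip_width, get_finger_force gives the robot as it stands. Calls block until the motion is done:
- move_pose(position, orientation): joint-space move of the TCP to a pose.
- movel(position, frame=None, v=0.15, until_force=None): straight line of the TCP; frame=None keeps the orientation; v is the mean speed in m/s. With until_force (N) it stops when the force on the tool has changed by that much, and returns True; else False.
- movej(angles): joint-space move.
- command_gripper(opening): opening from 0.0 (shut) to 1.0 (fully open); the grip force is fixed at half the most; returns when the fingers have stopped.
- wait(seconds).
- inverse_kinematics(position, orientation): joint angles nearest the present ones, or None.
- read_camera(name): name is "scene" or "top" or "wrist"; returns the picture (420x560x3 uint8, red, green, blue); there is no depth.
- camera_info(name): a dict with "intrinsics" (3x3 intrinsics, pixels), "T" (4x4, takes a point from camera to world coordinates); the wrist camera has in their place "tool_from_camera" (4x4, takes a point from camera to tool coordinates, whose origin is the TCP and whose axes are the flange's). Camera axes: x right, y up, looking along -z (the intrinsics and any distortion apply to the point x, -y, -z); pixel columns grow to the right and rows downward; lengths in m; the calibration is good to about 2 mm. The wrist camera is an equidistant fisheye: a pixel r from the principal point sees the ray r / f radians off the axis. A picture is of the moment at which its call begins: read the wrist's pose just before it. camera_info takes no time and is no camera call.
A pose or a line that the arm cannot do raises MotionError and nothing moves.
- job_done(): hands the job in; it is judged then, once.
Readings, each from a call of its own:
- get_time(): time.
- get_joint_pos(): joint angles.
- get_qvel(): joint speeds.
- get_effort(): joint torques, N m.
- get_tcp_pos(): TCP position.
- get_ee_rot(): TCP orientation.
- get_ft_force(): force on the tool from outside, world axes, zero at the start.
- get_ft_torque(): the same for the moment, N m.
- get_grip_width(): opening from 0.0 (shut) to 1.0 (fully open).
- get_finger_force(): force on a finger pad.
Only numpy, scipy, OpenCV 4.12 (cv2) and the standard library are available. Lean on these libraries where they do the work, as an engineer would, in place of code of your own. Each camera call takes 0.05 s, during which the arm holds its last target. There are 200 camera calls.

## Working session

There is one attempt and no reset: what is moved stays moved. The work goes in short steps, each a Python script; the robot and the scene stay as the last script left them, time stands still between calls to the robot, and variables do not carry over. Pictures are saved under pics/ and viewed, at most 10 in all, crops included, and the job is handed in when it is done.

```bash
mkdir -p pics
python3 - <<'E'
from station import *
import cv2,numpy as np
for n in("scene","top"):
    im=read_camera(n); cv2.imwrite(f"pics/{n}0.png",cv2.resize(im[:,:,::-1],(800,600),interpolation=cv2.INTER_CUBIC)); np.save(n+"0.npy",im)
    print(n,camera_info(n))
print(camera_info("wrist"),get_ee_rot(),get_ft_force(),get_time())
E
```

```text
scene {'intrinsics': array([[459.05810165,   0.        , 278.48960875],
       [  0.        , 459.05810165, 210.22870934],
       [  0.        ,   0.        ,   1.        ]]), 'T': array([[ 0.35869521, -0.52717667,  0.77033921,  1.5462173 ],
       [ 0.93322695,  0.18429621, -0.30841916, -0.39593481],
       [ 0.02062079,  0.82952979,  0.55808164,  0.79544331],
       [ 0.        ,  0.        ,  0.        ,  1.        ]])}
top {'intrinsics': array([[503.74790469,   0.        , 284.75658217],
       [  0.        , 503.74790469, 214.95255149],
       [  0.        ,   0.        ,   1.        ]]), 'T': array([[-0.02155371,  0.99271244, -0.11856415,  0.36349358],
       [-0.99970925, -0.02011808,  0.01329216,  0.02436878],
       [ 0.01081001,  0.11881617,  0.99285742,  1.91069818],
       [ 0.        ,  0.        ,  0.        ,  1.        ]])}
{'intrinsics': array([[325.1922621 ,   0.        , 281.86839072],
       [  0.        , 325.1922621 , 210.83989647],
       [  0.        ,   0.        ,   1.        ]]), 'tool_from_camera': array([[ 4.22329509e-04,  9.64826339e-01,  2.62887727e-01,
         7.19682315e-02],
       [ 9.99999432e-01, -1.50225641e-04, -1.05515620e-03,
        -9.57766435e-04],
       [-9.78550013e-04,  2.62888023e-01, -9.64825855e-01,
        -1.62070780e-01],
       [ 0.00000000e+00,  0.00000000e+00,  0.00000000e+00,
         1.00000000e+00]])} [-6.46275879e-04  9.84832938e-01  1.73504058e-01 -9.67885154e-05] [ 0.10892666 -0.41319191  0.31695562] 0.1
```

View pics/scene0.png

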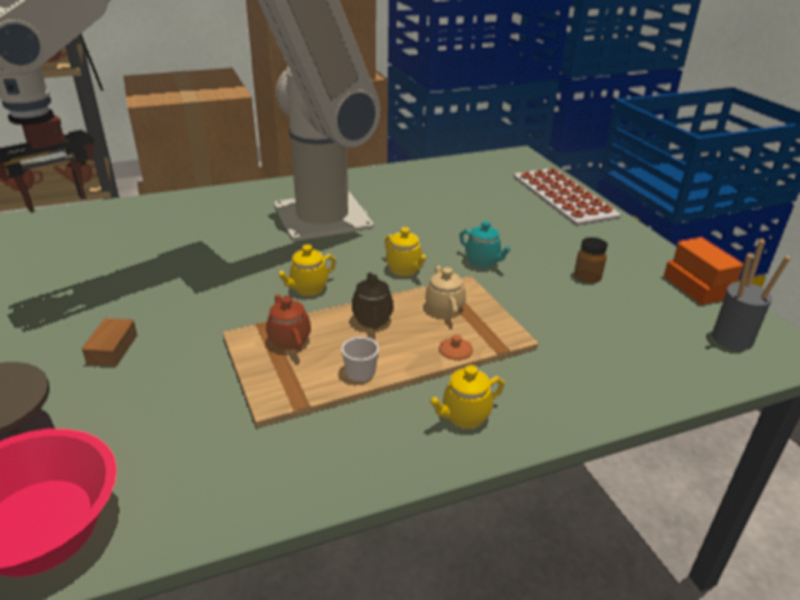

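View pics/top0.png

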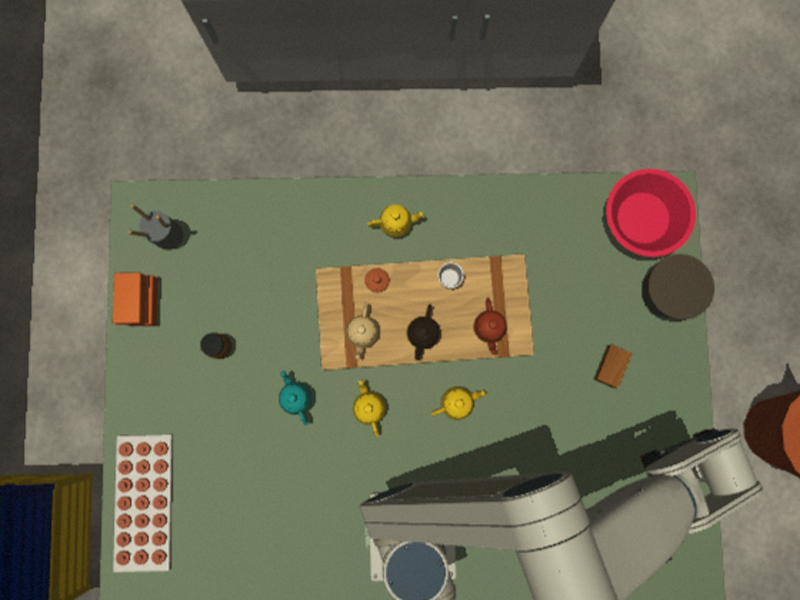

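The candidates in the 800x600 scene picture are: buff pot (447,290), red (288,322) and near-black (372,300) on the board. The look-alikes are three yellow pots (310,270), (404,250), (469,398) and a teal one (484,245), all off the board. I choose the three on the board and check them in a close crop.

Run:
```python
import cv2,numpy as np
t=np.load("top0.npy")[205:255,225:385,::-1]; s=np.load("scene0.npy")[185:253,180:340,::-1]
f=lambda a:cv2.resize(a,None,fx=5,fy=5,interpolation=cv2.INTER_CUBIC)
o=np.vstack([f(t),f(s)]); o=cv2.convertScaleAbs(o,alpha=1.3,beta=15); cv2.imwrite("pics/crop1.png",o); print(o.shape)
```

```text
(590, 800, 3)
```

View pics/crop1.png

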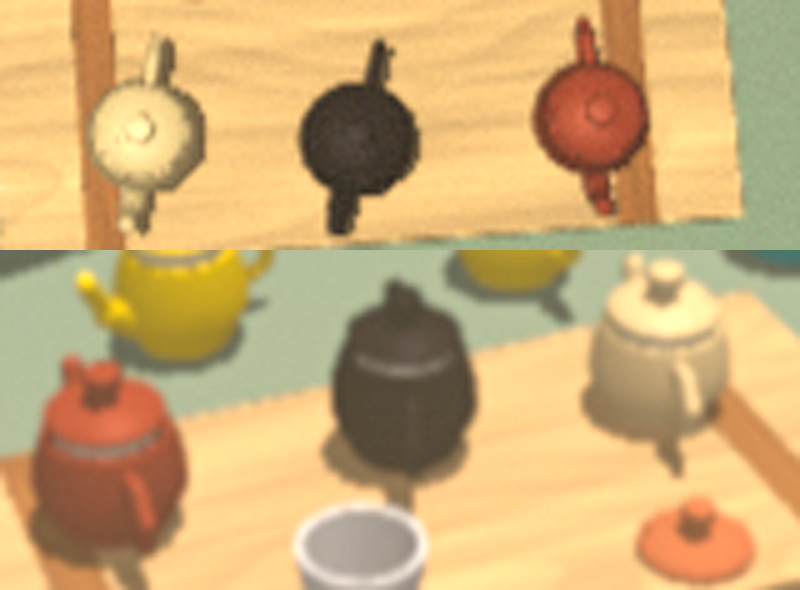

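The crop shows the knobs as follows. In the top half: buff (141,127), dark about (362,132), red (601,110). In the scene half: buff (666,269), dark about (406,291), red (102,370). The colours match the description. Next I triangulate.

```bash
cat > h.py <<'E'
from station import *
import numpy as np,cv2
from scipy.spatial.transform import Rotation as R
def ray(cam,uv,pose=None):
    c=camera_info(cam);K=c["intrinsics"]; x=(uv[0]-K[0,2])/K[0,0]; y=(uv[1]-K[1,2])/K[1,1]
    if cam=="wrist":
        th=np.hypot(x,y); s=np.sin(th)/max(th,1e-9); d=np.array([x*s,-y*s,-np.cos(th)])
        p,q=pose; T=np.eye(4);T[:3,:3]=R.from_quat(np.roll(q,-1)).as_matrix();T[:3,3]=p;T=T@c["tool_from_camera"]
    else: d=np.array([x,-y,-1]);T=c["T"]
    d=T[:3,:3]@d; return T[:3,3],d/np.linalg.norm(d)
def tri(rays):
    M=[np.eye(3)-np.outer(d,d) for o,d in rays]
    X=np.linalg.solve(sum(M),sum(m@o for m,(o,d) in zip(M,rays)))
    return X,[np.linalg.norm(m@(X-o)) for m,(o,d) in zip(M,rays)]
def proj(X,pose):
    c=camera_info("wrist");K=c["intrinsics"];p,q=pose;T=np.eye(4);T[:3,:3]=R.from_quat(np.roll(q,-1)).as_matrix();T[:3,3]=p;T=T@c["tool_from_camera"]
    v=np.linalg.inv(T)@np.r_[X,1]; v=v[:3]*[1,-1,-1]; th=np.arctan2(np.hypot(v[0],v[1]),v[2]); r=th/np.hypot(v[0],v[1])
    return K[0,2]+K[0,0]*v[0]*r,K[1,2]+K[1,1]*v[1]*r
E
python3 - <<'E'
from h import *
P={'buff':((141,127),(666,269)),'dark':((362,132),(406,291)),'red':((601,110),(102,370))}
for n,(a,b) in P.items():
    t=(225+(a[0]+.5)/5-.5,205+(a[1]+.5)/5-.5); s=(180+(b[0]+.5)/5-.5,185+(b[1]-250+.5)/5-.5)
    print(n,*tri([ray("top",t),ray("scene",s)]))
for p in [(0.54,y,0.30) for y in (.15,.05,-.1)]:
  for q in ([0,1,0,0],[0,0,1,0],[0,.7071,.7071,0],[0,.7071,-.7071,0]): print(p,q,inverse_kinematics(p,q))
E
```

```text
buff [0.52681214 0.116566   0.10972787] [np.float64(0.0006238258741117854), np.float64(0.0006238258741117697)]
dark [ 0.51909974 -0.0405657   0.12218494] [np.float64(0.0014722897695465446), np.float64(0.0014722897695465013)]
red [ 0.531494   -0.21393644  0.11534653] [np.float64(1.0340873188386237e-05), np.float64(1.0340873188394187e-05)]
(0.54, 0.15, 0.3) [0, 1, 0, 0] [ 2.49712175e-01  2.45827799e-01  1.69809449e+00 -4.44089210e-16
  1.19767036e+00  1.82050850e+00]
(0.54, 0.15, 0.3) [0, 0, 1, 0] [ 2.49712175e-01  2.45827799e-01  1.69809449e+00 -4.44089210e-16
  1.19767036e+00 -1.32108415e+00]
(0.54, 0.15, 0.3) [0, 0.7071, 0.7071, 0] [ 2.49712175e-01  2.45827799e-01  1.69809449e+00 -4.44089210e-16
  1.19767036e+00  2.49712175e-01]
(0.54, 0.15, 0.3) [0, 0.7071, -0.7071, 0] None
(0.54, 0.05, 0.3) [0, 1, 0, 0] [ 7.03843993e-02  2.16792216e-01  1.73600826e+00 -4.44089210e-16
  1.18879218e+00  1.64118073e+00]
(0.54, 0.05, 0.3) [0, 0, 1, 0] [ 7.03843993e-02  2.16792216e-01  1.73600826e+00 -4.44089210e-16
  1.18879218e+00 -1.50041193e+00]
(0.54, 0.05, 0.3) [0, 0.7071, 0.7071, 0] [ 7.03843993e-02  2.16792216e-01  1.73600826e+00 -4.44089210e-16
  1.18879218e+00  7.03843993e-02]
(0.54, 0.05, 0.3) [0, 0.7071, -0.7071, 0] None
(0.54, -0.1, 0.3) [0, 1, 0, 0] [-2.04781135e-01  2.27815973e-01  1.72173727e+00 -4.44089210e-16
  1.19203941e+00  1.36601519e+00]
(0.54, -0.1, 0.3) [0, 0, 1, 0] [-2.04781135e-01  2.27815973e-01  1.72173727e+00 -4.44089210e-16
  1.19203941e+00 -1.77557746e+00]
(0.54, -0.1, 0.3) [0, 0.7071, 0.7071, 0] [-2.04781135e-01  2.27815973e-01  1.72173727e+00 -4.44089210e-16
  1.19203941e+00 -2.04781135e-01]
(0.54, -0.1, 0.3) [0, 0.7071, -0.7071, 0] None
```

Run:
```python
from h import *
import pickle
P={'red':(.5315,-.2139,.1155),'dark':(.519,-.0406,.1222),'buff':(.5268,.1166,.110)}
q=[0,.5**.5,.5**.5,0]; command_gripper(0.0)
move_pose([.53,-.26,.26],q); tiles=[];D=[]
for n,X in P.items():
    row=[]
    for dy in(-.05,.03):
        movel([X[0],X[1]+dy,.19],v=.25)
        pose=(get_tcp_pos(),get_ee_rot()); im=read_camera("wrist")
        u,v=proj(np.array(X),pose); c0,r0=int(u)-32,int(v)-32
        D.append((n,pose,c0,r0)); print(n,dy,u,v)
        row.append(cv2.resize(cv2.getRectSubPix(im,(65,65),(c0+32,r0+32))[:,:,::-1],(260,260),interpolation=cv2.INTER_CUBIC)); cv2.imwrite(f"w_{n}_{dy}.png",im[:,:,::-1])
    tiles.append(np.vstack(row))
o=np.hstack(tiles); cv2.imwrite("pics/w1.png",cv2.convertScaleAbs(o,alpha=1.4,beta=20)); pickle.dump(D,open("D.pkl","wb"))
print(get_time(),get_ft_force(),get_grip_width())
```

```text
red -0.05 282.60055563509883 154.4141420868015
red 0.03 280.1573770889669 256.607525829341
dark -0.05 281.1886501754231 155.3148398774017
dark 0.03 281.30583165646993 260.05484263021503
buff -0.05 281.7485604440176 153.64626550138718
buff 0.03 281.95771742644223 253.91048337707252
6.2333 [ 0.63806056  0.99257346 -0.25903143] 0.001857547579377656
```

View pics/w1.png

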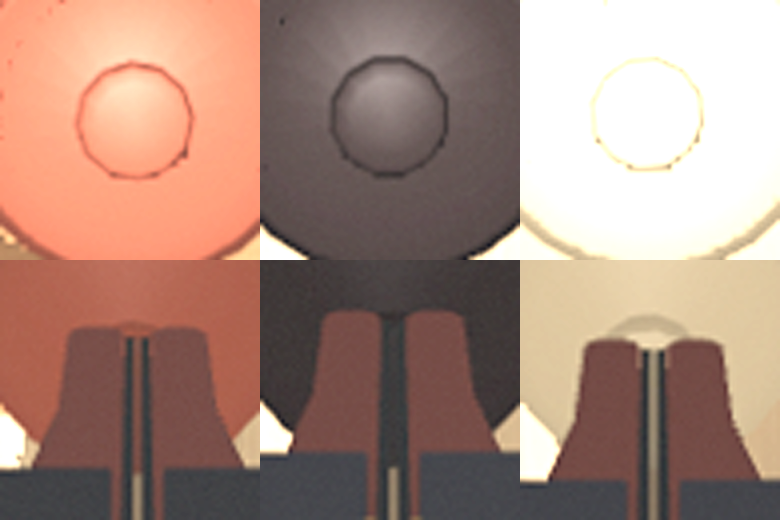

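In the upper tiles the knob tops are clear circles centred at red (134,121), dark (389,117) and buff (647,114). In the lower tiles the fingers hide the knobs, so I use the upper views. I combine them with the scene ray.

Run:
```python
from h import *
import pickle
D=pickle.load(open("D.pkl","rb"))
S={'buff':(666,269),'dark':(406,291),'red':(102,370)}; W={'red':(134,121),'dark':(129,117),'buff':(127,114)}
H={'buff':.1115,'red':.1175,'dark':.1235}
for n,pose,c0,r0 in D[::2]:
    b=S[n]; s=(180+(b[0]+.5)/5-.5,185+(b[1]-250+.5)/5-.5); w=(c0+(W[n][0]+.5)/4-.5,r0+(W[n][1]+.5)/4-.5)
    o,d=ray("wrist",w,pose); print(n,*tri([ray("scene",s),(o,d)]),"at nominal z",o+d*(H[n]-o[2])/d[2])
```

```text
red [ 0.53166489 -0.21299315  0.11523401] [np.float64(0.0009529800450240928), np.float64(0.0009529800450240732)] at nominal z [ 0.53187668 -0.21186927  0.1175    ]
dark [ 0.51865395 -0.03851042  0.12145746] [np.float64(0.0003242716903051168), np.float64(0.00032427169030508604)] at nominal z [ 0.51877878 -0.03803218  0.1235    ]
buff [0.52532261 0.11904126 0.10824214] [np.float64(0.0009232831894545576), np.float64(0.0009232831894544222)] at nominal z [0.5257857  0.12010382 0.1115    ]
```

```bash
cat >> h.py <<'E'
def press(x,y,home):
    p=get_tcp_pos(); movel([x,y,max(p[2],.19)],v=.3); movel([x,y,home+.016],v=.12); wait(.2)
    f0=get_ft_force(); hit=movel([x,y,home-.004],v=.01,until_force=7)
    z=get_tcp_pos(); f=get_ft_force()-f0; wait(.15); print(hit,z,f,get_ft_force()-f0,get_tcp_pos()[2],get_time())
E
python3 - <<'E'
from h import *
press(.5257,.1199,.105)
E
```

```text
True [0.52573337 0.11990366 0.10499717] [-1.20324347 -1.24781889  4.17608533] [-1.21803518 -0.30348093  5.0843654 ] 0.10499124694364882 9.0167
```

```bash
cat >> h.py <<'E'
def fz(): 
    a=[]
    for _ in range(10): wait(.02); a.append(get_ft_force()[2])
    return np.mean(a)
def firm(off,lo=8.5,n=8):
    for i in range(n):
        f=fz()-off; p=get_tcp_pos(); print("fz %.2f z %.5f"%(f,p[2]))
        if f>=lo: return True
        movel([p[0],p[1],p[2]-.00015],v=.003)
    return False
E
python3 - <<'E'
from h import *
print(firm(0)); p=get_tcp_pos(); movel([p[0],p[1],.13],v=.08); wait(.2); print("free",fz(),get_time())
E
```

```text
fz 5.37 z 0.10500
fz 5.74 z 0.10503
fz 5.46 z 0.10502
fz 5.84 z 0.10504
fz 5.67 z 0.10504
fz 5.59 z 0.10502
fz 5.65 z 0.10503
fz 5.66 z 0.10502
False
free -0.22884021010774974 13.2333
```

```bash
cat >> h.py <<'E'
def firm(off,x,y,z,lo=8.5,n=10,st=.00025):
    for i in range(n):
        f=fz()-off; print("cmd %.5f fz %.2f z %.5f"%(z,f,get_tcp_pos()[2]))
        if f>=lo: return True
        z-=st; movel([x,y,z],v=.005)
    return False
E
python3 - <<'E'
from h import *
x,y=.5257,.1199
off=fz(); movel([x,y,.1075],v=.05); movel([x,y,.1050],v=.01,until_force=10)
print(firm(off,x,y,.1050)); movel([x,y,.13],v=.08); wait(.15); print("free",fz(),get_time())
E
```

```text
cmd 0.10500 fz 2.00 z 0.10522
cmd 0.10475 fz 5.05 z 0.10516
cmd 0.10450 fz 7.22 z 0.10506
cmd 0.10425 fz 8.49 z 0.10498
cmd 0.10400 fz 10.38 z 0.10489
True
free -0.059405523315959274 17.025
```

The buff lid is home: it came up firm at 10 N and z did not advance further. Red is next.

```bash
sed -i 's/until_force=7/until_force=10/' h.py
cat >> h.py <<'E'
def full(x,y,home):
    press(x,y,home); f=fz(); z=get_tcp_pos()[2]; p=get_tcp_pos(); movel([x,y,home+.025],v=.08); wait(.15); print("held",f,"z-home mm",(z-home)*1e3,"free",fz(),get_time())
E
python3 - <<'E'
from h import *
full(.5318,-.2122,.111)
E
```

```text
True [ 0.53185057 -0.21220615  0.11097846] [-1.54653021 -0.22621076  6.3243531 ] [-0.17574108  0.72842988  6.0714238 ] 0.1109804269589075 20.8
held 5.752970273738582 z-home mm -0.02642326397771233 free 0.10586096592722258 21.75
```

Run:
```python
from h import *
def again(x,y,h):
    off=fz(); movel([x,y,h+.0025],v=.06); movel([x,y,h-.0004],v=.01,until_force=12)
    ok=firm(off,x,y,h-.0004); movel([x,y,h+.025],v=.08); print(ok,get_time())
again(.5318,-.2122,.111)
full(.5187,-.0382,.117); again(.5187,-.0382,.117)
movel([.5187,-.0382,.23],v=.2); im=read_camera("scene")
cv2.imwrite("pics/end.png",cv2.resize(im[180:255,180:340,::-1],None,fx=5,fy=5,interpolation=cv2.INTER_CUBIC)); print(get_time())
```

```text
cmd 0.11060 fz 5.36 z 0.11108
cmd 0.11035 fz 7.45 z 0.11100
cmd 0.11010 fz 9.23 z 0.11096
True 24.3583
True [ 0.51874918 -0.03822318  0.11693017] [-2.23398328 -0.40347546  6.38634653] [-0.71601857 -0.17563398  6.24631836] 0.11694803465802839 27.5667
held 6.237665904432635 z-home mm -0.05676576414988255 free -0.025069247803497043 28.5167
cmd 0.11660 fz 5.06 z 0.11706
cmd 0.11635 fz 7.31 z 0.11700
cmd 0.11610 fz 9.32 z 0.11692
True 31.125
31.7667
```

View pics/end.png

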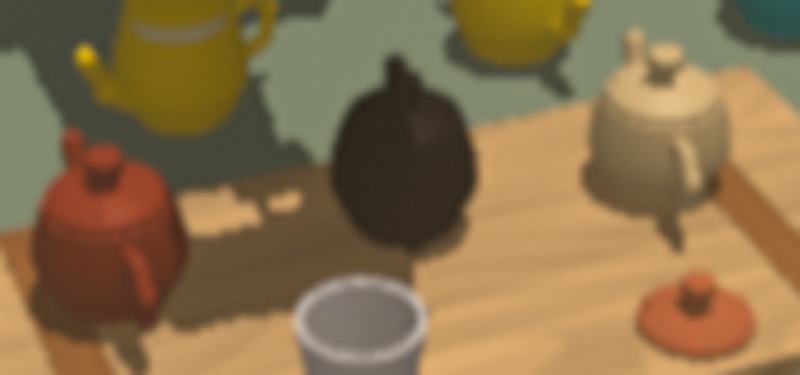

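The pale plug bands are gone on all three pots (red (105,190), dark (405,130), buff (660,90)), and the pots have not moved. I hand the job in.

```bash
python3 -c "
from station import *
print(job_done(),get_time())"
```

```text
the job is handed in; nothing more can be done
the job is handed in; nothing more can be done
```

All three lids are pressed home in the order buff, red, near-black, with about 9–10 N held on each; the pots stayed where they were, and I handed the job in at about 32 s.

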